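Dock the spice mill and hold its lid at the pulse position

TASK

Push the caddy with the spice mill along the roller lane until it is fully home against the station head in the bay. Then drop the bayonet lid fully into the mill's mouth with its two lugs in the two slots, twist it clockwise (seen from above) by about 40 degrees, half-way to its lock click and against the spring, so that the mill is at its pulse position, and finish while still gripping the lid and holding it there. Never turn it on to the click, and leave the mug, the dark-capped jar and the steel bowl where they stand.

Things in the scene. Friction and masses are not known exactly. Their poses are not given: they have to be found in the camera images.
- lane: Fixed roller lane, 390 x 130 mm: nine free steel rollers between aluminium rails. Origin: on the table under its middle; x along the lane to the bay, y across, z up. Roller tops 34 mm high, rails 46 mm high (68 in the bay, x = 85 to 170 mm), 114 mm apart inside. The flat bay floor, level with the rollers from x = 77 mm, brakes the caddy (about 5 N). Home: caddy origin at x = 80 to 90 mm.
- bay_stop (a point): Middle of the station head's face at the end of the bay, 165 mm ahead of the lane's origin and 50 mm above the table, which stops the caddy's front wall; axes as the lane's. The head is a grey block 50 x 130 mm, 86 mm high.
- caddy: Open grey crate 150 (x) x 110 (y) x 50 (z) mm on the rollers, walls 4 mm, 0.6 to 1 kg, with a steel mill cup fixed in it. Origin: centre of its underside; x points to the bay. Push its rear wall: outer face at x = -75 mm, the lower 12 mm between the rails, 2 mm play each side. Cup axis at x = +20 mm, y = 0; cup 84 mm across, rim 80 mm above the origin.
- mill_mouth (a point): Centre of the cup's mouth, level with its rim; axes as the caddy's. A 60 mm bore through a 6 mm thick flange, with two entry slots along this point's +x and -x, 14 mm wide, out to radius 38 mm. Ribs outside the cup mark entry (at the slots), pulse (longer, 40 degrees clockwise) and lock (80 degrees).
- lid: Black lid, steel bar grip, 0.12 to 0.2 kg, on its boss. Origin: centre of the boss's underside, z up. Boss 56 mm across, 18 high; lugs at +x and -x, 9 mm wide, to radius 35.5, from 2 to 9.5 mm high; disc 84 mm across from 18 to 26 mm, a pointer over each lug. Either lug fits either slot. Seated, its disc is on the rim, its origin 18 mm below mill_mouth; untwisted, the x axes are in line.
- lid_grip (a point): Middle of the lid's upright bar grip, 50 mm above the lid's origin (24 mm above the disc); axes as the lid's. The bar is 60 mm long (x), 14 mm wide (y), its top 9 mm above this point. Fingers close along y.
- pulse_ring (a joint): Turn of the sprung ring in the mill, rad, 0 to 1.4, growing clockwise from above. The lid's lugs push it and it reads about 0.1 less than the lid's twist from the slots. A spring drives it and the lid back if let go (0.05 N m at 0, 0.12 at 0.6). Pulse is about 0.6 (0.38 to 0.82 counts); the lid begins to climb the lock detent at about 0.9 and clicks at 1.3; beyond 0.95 the run fails.
- mug: White mug 80 mm across, 91 mm high, bystander. Origin: centre of its underside.
- salt_jar: Clear jar with a dark cap, 76 mm across, 152 mm high, bystander. Origin: centre of its underside.
- steel_bowl: Steel bowl 153 mm across, 77 mm high, bystander. Origin: centre of its underside.

How it is judged:
On the way, in this order (a step that is already met when the one before it is completed fails the run):
1. the caddy is home in the bay (x of caddy in the frame of lane between 0.08 and 0.094 m and y of caddy in the frame of lane between -0.006 and 0.006 m and angle between the x axis of caddy and the x axis of lane, either way round below 0.06 rad and z of caddy in the frame of lane below 0.039 m and angle between caddy's own z axis and vertical below 0.05 rad), for 0.2 s.
2. the lid is seated in the mill's mouth, not yet twisted (z of lid in the frame of mill_mouth between -0.022 and -0.0145 m and horizontal distance between lid and mill_mouth below 0.005 m and angle between the z axis of lid and the z axis of caddy, either way round below 0.07 rad and value of joint pulse_ring below 0.2 rad), for 0.1 s.
At the end, for the whole second after the job is handed in: Caddy home (origin at x 80 mm or more in the lane frame, level, within 6 mm sideways); lid seated within 5 mm of the mouth centre, disc at most 3.5 mm off the rim; pulse ring still, between 0.38 and 0.82 rad; fingers gripping the lid with over 5 N (all of step 1 and z of lid in the frame of mill_mouth between -0.022 and -0.0145 m and horizontal distance between lid and mill_mouth below 0.005 m and angle between the z axis of lid and the z axis of caddy, either way round below 0.07 rad and value of joint pulse_ring between 0.38 and 0.82 rad and velocity of joint pulse_ring between -0.3 and 0.3 rad/s and contact force between the fingers and lid above 5 N); the arm keeps its last pose, push and grip.
It fails at once if the lid is turned on into the lock detent (value of joint pulse_ring above 0.95 rad).
It fails at once if the mug is disturbed (distance of mug from where it was at the start of the episode above 0.03 m or angle between mug's own z axis and vertical above 0.4 rad).
It fails at once if the salt jar is disturbed (distance of salt_jar from where it was at the start of the episode above 0.03 m or angle between salt_jar's own z axis and vertical above 0.4 rad).
It fails at once if the steel bowl is disturbed (distance of steel_bowl from where it was at the start of the episode above 0.03 m or angle between steel_bowl's own z axis and vertical above 0.4 rad).
It also fails if it takes over 54 s, if anything falls off the work surface, if the arm or the gripper's body presses on something with over 40 N, if the wrist force passes 120 N, or if a joint passes its speed limit or range.

ROBOT

A 7-joint arm with a two-finger parallel gripper is mounted at the origin on a cart in front of the work surface, level with it; the furniture and walls round the work are solid. World frame = base frame: x ahead of the robot, y to its left, z up, the work surface at z = 0. Lengths are in m, angles in rad, forces in N, time in s.
With the tool pointing down it reaches from about 0.425 to 0.875 m from the base axis. Payload 4.7 kg.
Tool frame: the origin (TCP) lies midway between the tips of the shut fingers; the grasp point (between the pads) lies 19 mm behind it; x points along the fingers, z is the direction in which the jaws open and shut, and the axes are right-handed (so a half turn about x gives the same grasp; the last joint's range is limited). The gripper opens to 87 mm and grips with 3 to 60 N. Pads are 19 mm wide; open, the fingers measure 117 mm over their backs; the gripper's body (75 mm by 190 mm) begins 51 mm behind the grasp point.
Start: joints at [-1.145, 0.321, -0.07, 1.45, 0.023, 1.371, -0.057], TCP at [0.26, 0.596, 0.223] pointing down, gripper open.
Joint ranges: [-2.86, 2.86], [-0.3, 2.09], [-1.38, 1.24], [0.06, 2.45], [-1.56, 4.7], [0.09, 2.05], [-2.69, 2.69]. Speed limits (rad/s): [2.57, 2.57, 3.14, 3.14, 3.14, 3.14, 3.14].

INTERFACE

Orientations are given as a rotation vector (axis times angle).
In Python, from bench import ctrl gives the robot as it stands.
- The arm moves only by the shell command python3 -m pendant 'ROWS' [OPENING] [FORCE]. ROWS is JSON, a list of rows, each an object with "travel": the shift along the tool's x, y, z in m, a list of three; "twist": the turn about the tool's x in rad. In form: [{"travel": [x, y, z], "twist": twist}, ...]. A call has 1 to 10 rows; each row is the pose to reach, as a shift and turn from the pose measured when the call began, along the tool's axes at that moment; what a row does not reach only later rows make up. A row lasts 1/8 s, in which the tool goes at most 62.5 mm and 10.7 degrees, less where a joint would pass 70% of its speed; a pose out of reach is approached as far as the arm can. A call with a gripper value outside its range is refused whole. OPENING is the opening, from -1 (shut) to 1 (fully open), so that 0 is half open, set as the call begins (- or left out, the last holds). The fingers move at their own pace and stop on an object; FORCE is the grip in N (left out, the last holds). Time passes only in rows, so rows that repeat a pose let the fingers close. It gives the time, the measured TCP pose, the force and the opening at its end, in the units of the state.
- ctrl.get_state(): the state, without advancing time (a new reading comes with each control period).
- ctrl.get_image(name): name is "side" or "top"; returns the picture (400x640x3 uint8, red, green, blue); there is no depth.
- ctrl.camera_model(name): a dict with "K" (3x3 intrinsics, pixels), "rvec" (rotation vector, rad) and "tvec" (3), from world to camera coordinates, as OpenCV has them. Camera axes: x right, y down, z forward; pixel columns grow to the right and rows downward; lengths in m; the calibration is good to about 2 mm. A picture is of the moment at which its call begins. camera_model takes no time and is no camera call.
- ctrl.close_job(): hands the job in, once; it reports no verdict.
The state is a dict: "time": time; "joint_positions": joint angles; "qd": joint speeds; "joint_torque": joint torques, N m; "position": TCP position; "tool_rot": TCP orientation; "ft_force": force on the tool from outside, world axes, zero at the start; "torque": the same for the moment, N m; "grip_width": opening from 0.0 (shut) to 1.0 (fully open).
Only numpy, scipy, OpenCV 4.12 (cv2) and the standard library are available. Lean on these libraries where they do the work, as an engineer would, in place of code of your own. Each camera call takes 0.05 s, during which the arm holds its last target.

## Working session

There is one attempt and no reset: what is moved stays moved. The work goes in short steps, Python scripts to look and compute and a shell command to move; the robot and the scene stay as the last step left them, time stands still between calls to the robot, and variables do not carry over. Pictures are saved under pics/ and viewed, and the job is handed in when it is done.

```bash
ls; mkdir -p pics; python3 - <<'E'
from bench import ctrl
import cv2
print(ctrl.get_state())
for n in("side","top"):
    im=ctrl.get_image(n); cv2.imwrite(f"pics/{n}0.png",im[:,:,::-1]); print(n,ctrl.camera_model(n))
E
```

```text
pics
{'time': 0.0, 'joint_positions': array([-1.14488652,  0.3217854 , -0.07006177,  1.45171895,  0.0225664 ,
        1.37081381, -0.05691422]), 'qd': array([ 0.00029505, -0.00085853,  0.00064997,  0.00058775,  0.00109654,
       -0.00077321,  0.00083543]), 'joint_torque': array([-7.27482784e-04, -4.91286421e+01, -4.04052073e-01, -3.12535679e+01,
       -6.38427003e-02,  4.36849322e-02,  1.75573859e-04]), 'position': array([0.25999082, 0.5951048 , 0.2214637 ]), 'tool_rot': array([-0.90185756,  1.37795218,  0.90000608]), 'ft_force': array([-1.17227643,  1.3086562 ,  0.76994593]), 'torque': array([-0.0156485 , -0.00330127,  0.01451543]), 'grip_width': 1.0001440230819343}
side {'K': array([[367.06049007,   0.        , 318.76789431],
       [  0.        , 367.06049007, 193.56355856],
       [  0.        ,   0.        ,   1.        ]]), 'rvec': array([ 2.19431291, -0.65250291,  0.32940822]), 'tvec': array([-0.46915054,  0.2362315 ,  0.89597309])}
top {'K': array([[458.21910139,   0.        , 323.60593583],
       [  0.        , 458.21910139, 196.04585705],
       [  0.        ,   0.        ,   1.        ]]), 'rvec': array([ 2.16926404, -2.17585944,  0.08284651]), 'tvec': array([-0.05479922,  0.55114944,  1.18559062])}
```

View pics/side0.png

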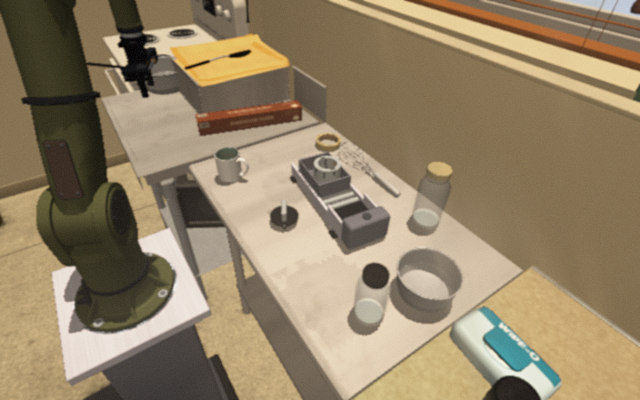

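View pics/top0.png

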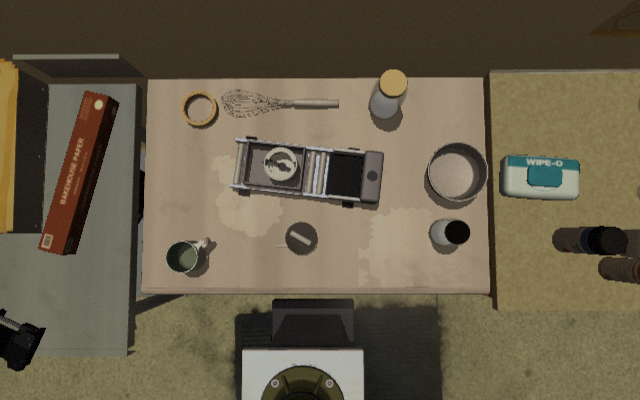

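The side view shows the lane running away from about (355,225), the mug at (230,165) and the lid at (284,215). In the top view the caddy is near (275,165), the head at (372,177), the lid at (301,238), the mug at (185,257), the jar at (450,233) and the bowl at (457,172). I'll zoom in on the lane and lid.

```bash
python3 - <<'E'
import cv2
t=cv2.imread("pics/top0.png"); 
cv2.imwrite("pics/z1.png",cv2.resize(t[125:265,225:395],None,fx=4.4,fy=4.2,interpolation=cv2.INTER_CUBIC))
t=cv2.imread("pics/side0.png"); 
cv2.imwrite("pics/z2.png",cv2.resize(t[140:255,260:400],None,fx=5,fy=5,interpolation=cv2.INTER_CUBIC))
E
```

```text
(no output)
```

View pics/z1.png

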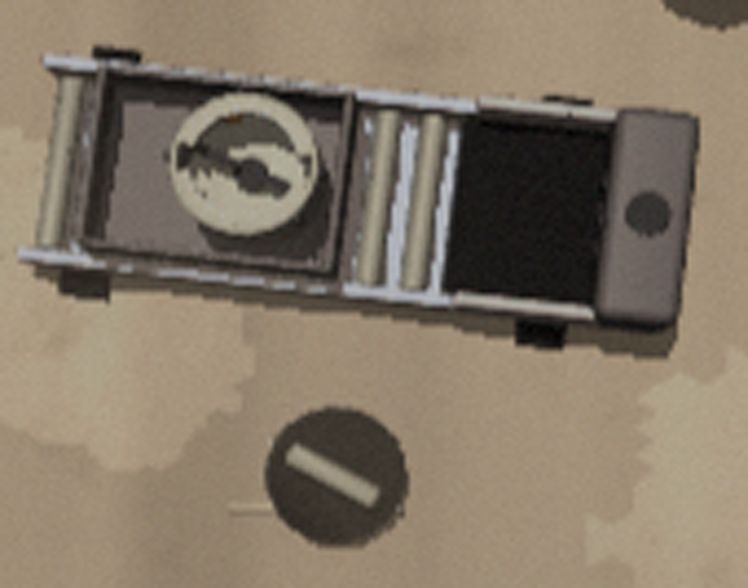

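View pics/z2.png

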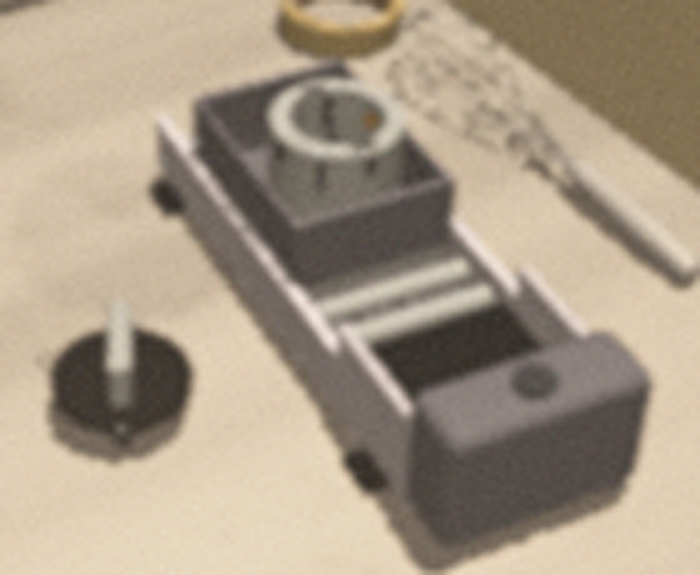

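```bash
cat > h.py <<'E'
import numpy as np, cv2
from scipy.spatial.transform import Rotation as R
from bench import ctrl
def cam(n):
    m=ctrl.camera_model(n); return np.array(m['K']),R.from_rotvec(m['rvec']).as_matrix(),np.array(m['tvec'])
def ray(n,px,z):
    K,Rm,t=cam(n); px=np.atleast_2d(np.asarray(px,float))
    u=cv2.undistortPoints(px.reshape(-1,1,2),K,None).reshape(-1,2)
    d=np.c_[u,np.ones(len(u))]@Rm; c=-Rm.T@t
    s=(z-c[2])/d[:,2]; return c+s[:,None]*d
def proj(n,P):
    K,Rm,t=cam(n); return cv2.projectPoints(np.atleast_2d(P).astype(float),cv2.Rodrigues(Rm)[0],t,K,None)[0].reshape(-1,2)
def state():
    s=ctrl.get_state(); M=R.from_rotvec(s['tool_rot']).as_matrix()
    return s,M
E
python3 - <<'E'
from h import *
K,Rm,t=cam('top');print('top c',-Rm.T@t);K,Rm,t=cam('side');print('side c',-Rm.T@t)
s,M=state();print(M.round(3))
f=lambda L:[(225+x/4.4,125+y/4.2) for x,y in L]
def show(nm,L,z):
    P=ray('top',f(L),z);print(nm,P[:,:2].round(4).tolist());return P
h=show('head',[(617,110),(697,116),(678,327),(597,320)],.086)
r=show('rail0',[(45,62),(20,253)],.046)
c=show('caddy rim',[(100,67),(355,95),(333,272),(80,245)],.084)
print(np.linalg.norm(np.diff(c,axis=0),axis=1),c.mean(0))
im=cv2.imread('pics/top0.png');hsv=cv2.cvtColor(im,cv2.COLOR_BGR2HSV)
def blob(mask,box):
    m=np.zeros_like(mask);x0,y0,x1,y1=box;m[y0:y1,x0:x1]=mask[y0:y1,x0:x1]
    cs,_=cv2.findContours(m,cv2.RETR_EXTERNAL,cv2.CHAIN_APPROX_NONE);return max(cs,key=cv2.contourArea)
g=im.max(2)
for thr in(140,150,160):
  k=blob(((g>thr)*255).astype('u1'),(258,142,302,185));P=ray('top',k[:,0,:],.114)[:,:2].astype('f4')
  print('cup',cv2.minEnclosingCircle(P),cv2.fitEllipse(P))
for thr in(80,95):
  k=blob(((g<thr)*255).astype('u1'),(280,218,322,260));P=ray('top',cv2.convexHull(k)[:,0,:],.026)[:,:2].astype('f4')
  print('lid',thr,cv2.minEnclosingCircle(P),cv2.fitEllipse(P))
k=blob(((g>120)*255).astype('u1'),(288,228,315,248));print(cv2.minAreaRect(k))
P=ray('top',k[:,0,:],.059)[:,:2].astype('f4');print('bar',cv2.minAreaRect(P))
E
```

```text
top c [ 0.44686745 -0.06837075  1.2280182 ]
side c [ 0.08258693 -0.69777752  0.76482761]
[[-0.001 -0.916  0.4  ]
 [-0.002  0.4    0.916]
 [-1.    -0.    -0.002]]
head [[0.6587, -0.1623], [0.6549, -0.208], [0.528, -0.1955], [0.5324, -0.1496]]
rail0 [[0.698, 0.1747], [0.5781, 0.1878]]
caddy rim [[0.6867, 0.1351], [0.6689, -0.012], [0.5618, 0.0004], [0.5786, 0.1453]]
[0.14816517 0.10783374 0.14578162] [0.6239842  0.06717758 0.084     ]
cup ((0.6242620944976807, 0.049756910651922226), 0.041256144642829895) ((0.6243477463722229, 0.0507674515247345), (0.07336721569299698, 0.07433729618787766), 165.607177734375)
cup ((0.6213563084602356, 0.050867710262537), 0.03993614390492439) ((0.6112865805625916, 0.052737098187208176), (0.047335248440504074, 0.0722666084766388), 170.42330932617188)
cup ((0.6151459217071533, 0.050814222544431686), 0.038580287247896194) ((0.6099733114242554, 0.04993756487965584), (0.04502405598759651, 0.06551815569400787), 0.6799662113189697)
lid 80 ((0.4410611689090729, 0.0026367336977273226), 0.04209725558757782) ((0.4408717751502991, 0.0026893566828221083), (0.08184551447629929, 0.08327049762010574), 120.62996673583984)
lid 95 ((0.4408886730670929, 0.0010049976408481598), 0.04417936131358147) ((0.4402494430541992, 0.0021901263389736414), (0.08263047784566879, 0.08731918781995773), 129.07838439941406)
((300.0846252441406, 237.47694396972656), (21.954145431518555, 3.969111204147339), 29.744882583618164)
bar ((0.4424188435077667, 0.0032868068665266037), (0.055877286940813065, 0.010046316310763359), 60.296451568603516)
```

```bash
python3 -m pendant '[{"travel":[0,-0.051,-0.024],"twist":0.13},{"travel":[0,-0.102,-0.048],"twist":0.26},{"travel":[0,-0.153,-0.071],"twist":0.39},{"travel":[0,-0.204,-0.094],"twist":0.52},{"travel":[0,-0.255,-0.117],"twist":0.65},{"travel":[0,-0.306,-0.14],"twist":0.78},{"travel":[0,-0.357,-0.163],"twist":0.91},{"travel":[0,-0.408,-0.186],"twist":1.04},{"travel":[0,-0.459,-0.21],"twist":1.17},{"travel":[0,-0.51,-0.232],"twist":1.274}]' 0 20
python3 - <<'E'
from h import *
s,M=state();print(s['joint_positions'].round(3),M.round(3))
cv2.imwrite('pics/top1.png',ctrl.get_image('top')[:,:,::-1])
f=lambda L:[(225+x/4.4,125+y/4.2) for x,y in L]
print(ray('top',f([(478,103),(455,297)]),.068).round(4),ray('top',f([(478,103),(455,297)]),.046).round(4))
E
```

```text
time: 1.35
position: [0.6353, 0.177, 0.2217]
tool_rot: [0.092, 1.57, -0.094]
ft_force: [1.4, 0.8, -0.1]
grip_width: 0.501
[-0.606  0.353  0.383  1.439 -0.13   1.377 -0.337] [[-0.001  0.118  0.993]
 [-0.002  0.993 -0.118]
 [-1.    -0.002 -0.001]]
[[ 0.6667 -0.0829  0.068 ]
 [ 0.5479 -0.0691  0.068 ]] [[ 0.6709 -0.0832  0.046 ]
 [ 0.5499 -0.0691  0.046 ]]
```

```bash
python3 -m pendant '[{"travel":[0.05,0,0],"twist":0},{"travel":[0.1,0,0],"twist":0},{"travel":[0.14,0,0],"twist":0},{"travel":[0.162,0,0],"twist":0},{"travel":[0.162,0,0],"twist":0}]'
python3 - <<'E'
from h import *
im=ctrl.get_image('top')[:,:,::-1];cv2.imwrite('pics/top2.png',cv2.resize(im[110:250,200:400],None,fx=4,fy=4))
im=ctrl.get_image('side')[:,:,::-1];cv2.imwrite('pics/side2.png',cv2.resize(im[100:260,240:420],None,fx=4,fy=3.7))
E
```

```text
time: 2.02
position: [0.6385, 0.1655, 0.0567]
tool_rot: [0.095, 1.569, -0.112]
ft_force: [-0.1, 0.2, 1.4]
grip_width: 0.501
```

View pics/top2.png

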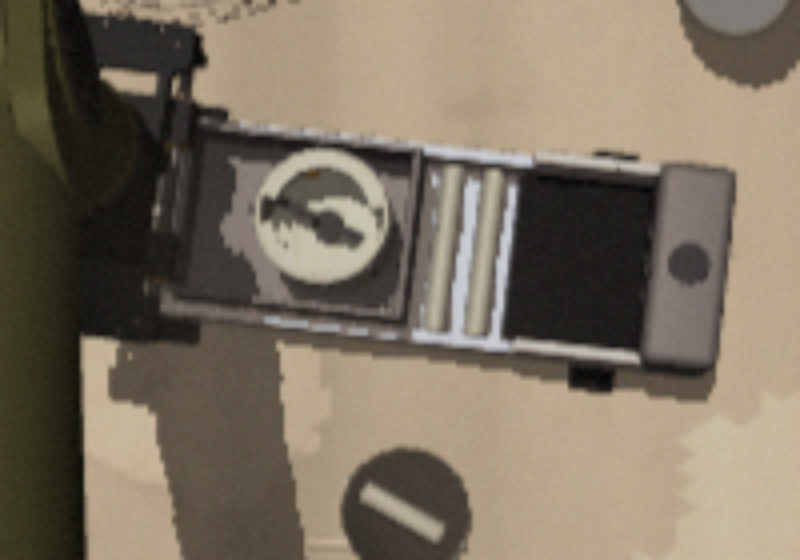

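View pics/side2.png

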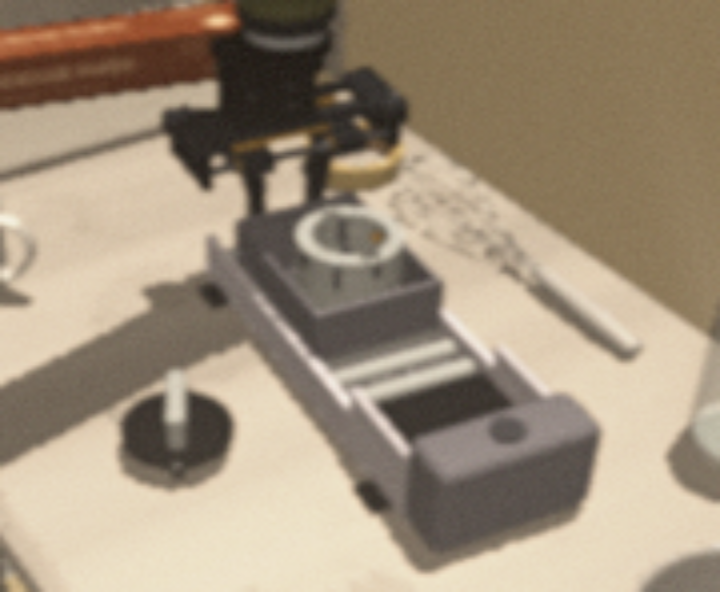

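The fingers are down behind the rear wall (about (165,240) in the zoom), and the caddy hasn't moved. TCP drifted 11 mm in y, so I'm checking the tilt.

```bash
python3 - <<'E'
from h import *
s,M=state();print(s['position'],s['joint_positions'].round(3),s['qd'].round(3),s['ft_force'].round(2),M.round(4))
E
```

```text
[0.64099048 0.165995   0.05998034] [-0.578  0.478  0.363  1.61  -0.175  1.086 -0.302] [-0.001 -0.019  0.005 -0.02   0.    -0.002  0.001] [1.08 0.48 0.5 ] [[ 0.0038  0.1312  0.9914]
 [-0.0086  0.9913 -0.1311]
 [-1.     -0.008   0.0049]]
```

```bash
python3 -m pendant '[{"travel":[0,-0.006,0],"twist":0},{"travel":[0,-0.012,0],"twist":0},{"travel":[0,-0.019,0],"twist":0},{"travel":[0,-0.028,0],"twist":0},{"travel":[0,-0.038,0],"twist":0},{"travel":[0,-0.048,0.001],"twist":0},{"travel":[0,-0.06,0.001],"twist":0},{"travel":[0,-0.072,0.001],"twist":0},{"travel":[0,-0.084,0.001],"twist":0},{"travel":[0,-0.096,0.001],"twist":0}]'
python3 - <<'E'
from h import *
s,M=state();print(s['position'],s['ft_force'].round(2),M.round(4))
im=ctrl.get_image('top')[:,:,::-1];cv2.imwrite('pics/top3.png',cv2.resize(im[110:250,200:400],None,fx=4,fy=4))
E
```

```text
time: 3.38
position: [0.6291, 0.0693, 0.0605]
tool_rot: [0.097, 1.564, -0.111]
ft_force: [0.0, 1.4, 0.0]
grip_width: 0.497
[0.62914359 0.06929487 0.06053485] [0.01 1.43 0.04] [[ 0.0034  0.1317  0.9913]
 [-0.0092  0.9913 -0.1316]
 [-1.     -0.0087  0.0046]]
```

View pics/top3.png

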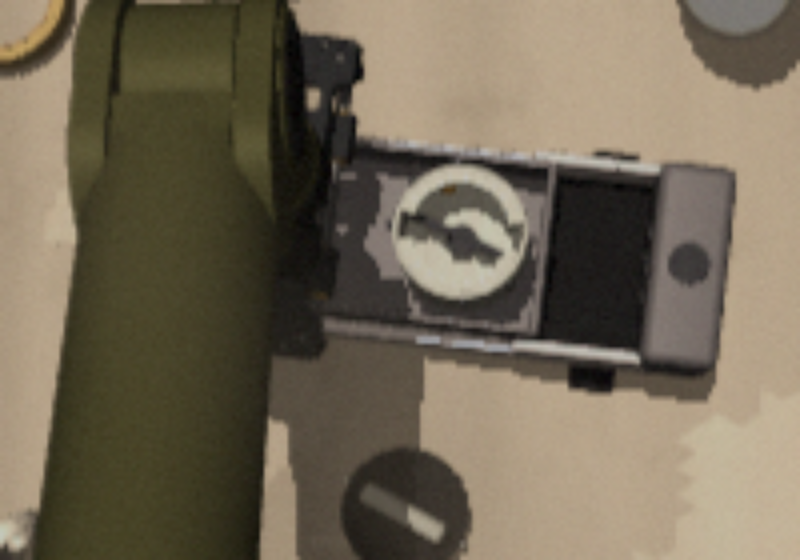

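The caddy follows straight: the cup moved to (460,232) in the zoom, with about 65 mm left to the head.

```bash
python3 -m pendant '[{"travel":[0,-0.008,0],"twist":0},{"travel":[0,-0.016,0],"twist":0},{"travel":[0,-0.024,0],"twist":0},{"travel":[0,-0.032,0.001],"twist":0},{"travel":[0,-0.04,0.001],"twist":0},{"travel":[0,-0.046,0.001],"twist":0},{"travel":[0,-0.05,0.001],"twist":0}]'
python3 -m pendant '[{"travel":[0,-0.003,0],"twist":0},{"travel":[0,-0.006,0],"twist":0}]'
python3 -m pendant '[{"travel":[0,-0.003,0],"twist":0},{"travel":[0,-0.006,0],"twist":0}]'
```

```text
time: 4.3
position: [0.6231, 0.0167, 0.0611]
tool_rot: [0.097, 1.565, -0.114]
ft_force: [0.3, 3.4, -2.1]
grip_width: 0.502
time: 4.55
position: [0.6223, 0.0109, 0.0611]
tool_rot: [0.097, 1.565, -0.113]
ft_force: [0.9, 2.7, -1.7]
grip_width: 0.503
time: 4.8
position: [0.6214, 0.0062, 0.0611]
tool_rot: [0.098, 1.565, -0.112]
ft_force: [1.4, 6.9, -1.7]
grip_width: 0.497
```

```bash
python3 -m pendant '[{"travel":[0,-0.003,0],"twist":0},{"travel":[0,-0.005,0],"twist":0}]'
python3 -m pendant '[{"travel":[0,-0.003,0],"twist":0},{"travel":[0,-0.005,0],"twist":0}]'
python3 - <<'E'
from h import *
im=ctrl.get_image('top')[:,:,::-1];cv2.imwrite('pics/top4.png',cv2.resize(im[110:250,200:400],None,fx=4,fy=4))
E
```

```text
time: 5.05
position: [0.6208, 0.006, 0.0611]
tool_rot: [0.101, 1.565, -0.105]
ft_force: [1.0, 11.9, -0.9]
grip_width: 0.501
time: 5.3
position: [0.6203, 0.006, 0.0613]
tool_rot: [0.102, 1.566, -0.098]
ft_force: [0.4, 10.9, -2.2]
grip_width: 0.502
```

View pics/top4.png

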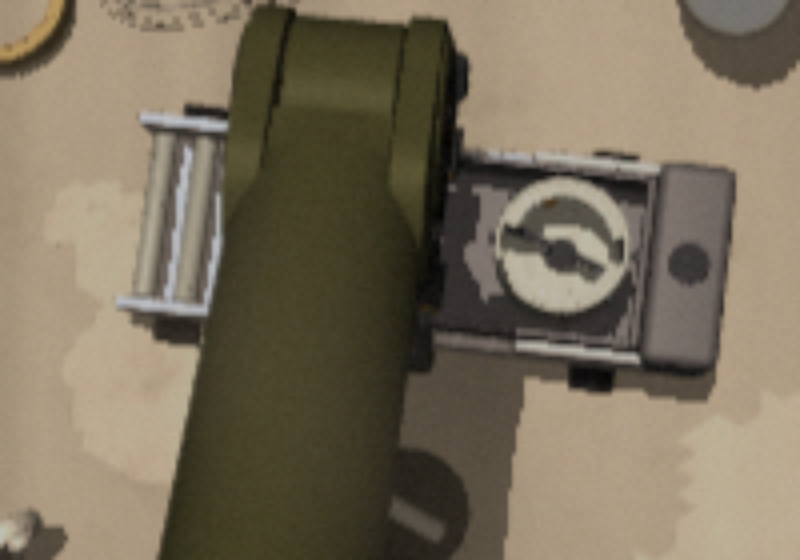

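The caddy is stopped against the head, with the force at 11 N and no further motion. Backing off and lifting.

```bash
python3 -m pendant '[{"travel":[0,0.02,0],"twist":0},{"travel":[-0.06,0.02,0],"twist":0},{"travel":[-0.12,0.02,0],"twist":0.1},{"travel":[-0.14,0.02,-0.06],"twist":0.28},{"travel":[-0.14,0.02,-0.12],"twist":0.41},{"travel":[-0.14,0.02,-0.17],"twist":0.41},{"travel":[-0.14,0.02,-0.17],"twist":0.41}]' 1
python3 - <<'E'
from h import *
im=ctrl.get_image('top')[:,:,::-1];cv2.imwrite('pics/top5raw.png',im);cv2.imwrite('pics/top5.png',cv2.resize(im[110:250,200:400],None,fx=4,fy=4))
im=ctrl.get_image('side')[:,:,::-1];cv2.imwrite('pics/side5raw.png',im);cv2.imwrite('pics/side5.png',cv2.resize(im[100:260,240:420],None,fx=4,fy=3.7))
s,M=state();print(s['position'],s['joint_positions'].round(3),s['ft_force'].round(2),M.round(4))
E
```

```text
time: 6.22
position: [0.451, 0.0473, 0.201]
tool_rot: [0.423, 1.529, -0.416]
ft_force: [1.0, 0.3, 0.6]
grip_width: 0.993
[0.45435179 0.04677636 0.20160538] [-0.617 -0.108  0.431  1.953  0.045  1.281 -0.738] [ 0.58  0.54 -0.4 ] [[ 0.0047  0.512   0.859 ]
 [ 0.003   0.859  -0.512 ]
 [-1.      0.005   0.0025]]
```

View pics/top5.png

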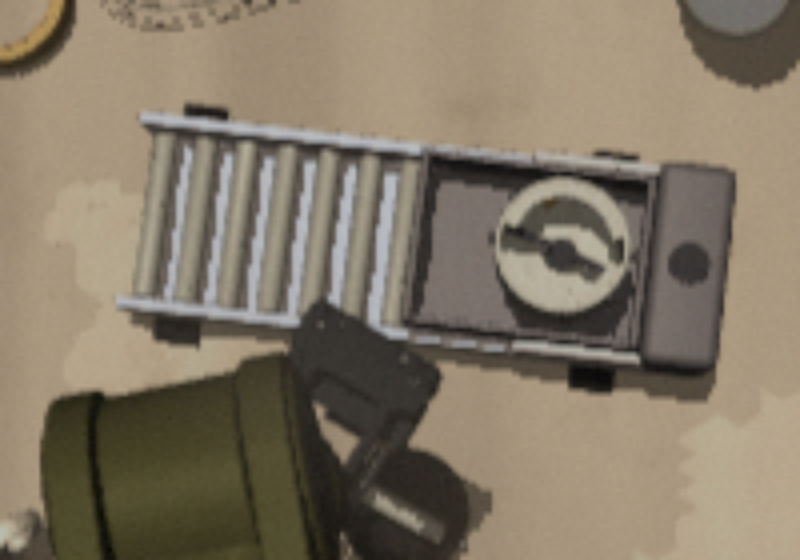

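View pics/side5.png

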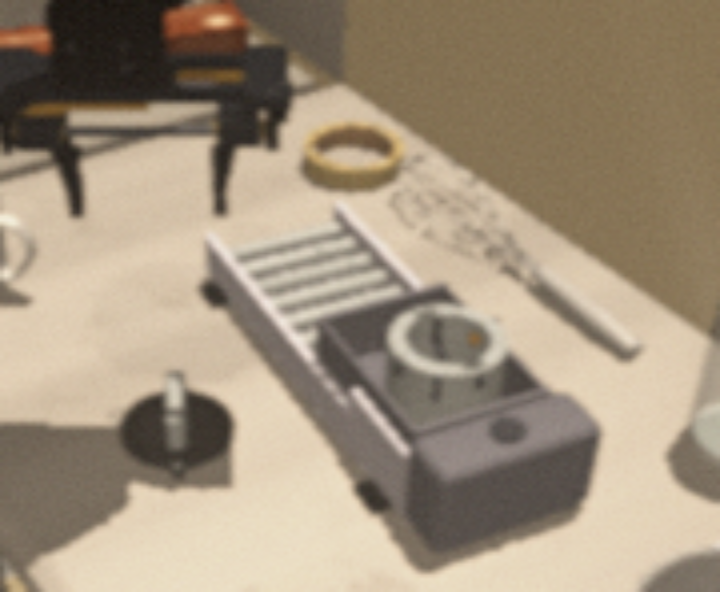

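```bash
python3 - <<'E'
from h import *
from scipy.optimize import least_squares
def radial(img,c0,n,z,r0=.030,r1=.055,rise=-1,half=None):
    # sample profile along rays in world plane, find strongest falling edge
    g=img.max(2).astype(float);pts=[]
    for a in np.arange(0,2*np.pi,np.pi/36):
        rr=np.arange(r0,r1,.0005);P=np.c_[c0[0]+rr*np.cos(a),c0[1]+rr*np.sin(a),np.full(len(rr),z)]
        px=proj(n,P);v=cv2.remap(g.astype('f4'),px[:,0].astype('f4').reshape(1,-1),px[:,1].astype('f4').reshape(1,-1),cv2.INTER_LINEAR)[0]
        v=cv2.GaussianBlur(v.reshape(1,-1),(0,0),2)[0]
        d=rise*np.diff(v);i=d.argmax();pts.append((a,rr[i],d[i],P[i,0],P[i,1]))
    return np.array(pts)
def fit(p,R0=.042):
    q=p[p[:,2]>np.median(p[:,2])*.4]
    s=least_squares(lambda x:np.hypot(q[:,3]-x[0],q[:,4]-x[1])-x[2],[q[:,3].mean(),q[:,4].mean(),R0],loss='soft_l1',f_scale=.0007)
    return s.x,np.median(abs(s.fun)),len(q)
t5=cv2.imread('pics/top5raw.png');s5=cv2.imread('pics/side5raw.png');t0=cv2.imread('pics/top0.png')
c=ray('top',[(341,171.5)],.114)[0];print('guess',c)
print('cup top',fit(radial(t5,c,'top',.114)))
cs=ray('side',[(240+446/4,100+342/3.7)],.114)[0];print(cs)
print('cup side',fit(radial(s5,cs,'side',.114)))
print('lid top',fit(radial(t0,(.441,.0026),'top',.026,.034,.05,1)))
s0=cv2.imread('pics/side0.png')
cl=ray('side',[(260+121/5,140+380/5)],.026)[0];print(cl)
print('lid side',fit(radial(s0,cl,'side',.026,.034,.05,1)))
for nm,im in(('top',t5),):
  pass
s,M=state();p=s['position'];print('proj tips side', [ (proj('side',[p+M[:,2]*k])[0]-[240,100])*[4,3.7] for k in(-.0435,0,.0435)])
E
```

```text
guess [ 0.60338945 -0.10015407  0.114     ]
cup top (array([ 0.60538352, -0.09831763,  0.0414119 ]), np.float64(0.0003596219337095724), 71)
[ 0.60269642 -0.10156053  0.114     ]
cup side (array([ 0.60706938, -0.0972649 ,  0.04290418]), np.float64(0.0004536173337508359), 55)
lid top (array([0.44064124, 0.00245833, 0.0426482 ]), np.float64(0.0006654959832607908), 72)
[ 0.44105397 -0.00118836  0.026     ]
lid side (array([0.44085245, 0.00128959, 0.04299183]), np.float64(0.0015658798266626542), 57)
proj tips side [array([ 83.37760157, 210.6226602 ]), array([148.0639829 , 209.75720364]), array([212.47927857, 208.89537402])]
```

The caddy is home, with its front at the head, about (648,260) in the zoom. The cup centre is about (0.606,-0.098) and the lid about (0.441,0.002), with its bar heading at 60°. Going over the lid next.

```bash
python3 -m pendant '[{"travel":[0,-0.025,0.006],"twist":-0.01},{"travel":[0.04,-0.0453,0.0114],"twist":-0.02},{"travel":[0.08,-0.0453,0.0114],"twist":-0.02},{"travel":[0.1,-0.0453,0.0114],"twist":-0.02},{"travel":[0.1,-0.0453,0.0114],"twist":-0.02}]'
python3 - <<'E'
from h import *
im=ctrl.get_image('side')[:,:,::-1];cv2.imwrite('pics/side6.png',cv2.resize(im[160:250,240:330],None,fx=6,fy=6,interpolation=cv2.INTER_CUBIC))
s,M=state();print(s['position'],s['joint_positions'].round(3),s['ft_force'].round(2),M.round(4))
E
```

```text
time: 6.95
position: [0.4413, 0.0011, 0.1001]
tool_rot: [0.407, 1.531, -0.406]
ft_force: [0.2, -1.2, -0.1]
grip_width: 0.999
[0.4422259  0.0014769  0.10132471] [-0.573 -0.043  0.505  2.11   0.023  1.065 -0.598] [-0.35  1.19 -0.16] [[ 0.0039  0.4958  0.8685]
 [ 0.0012  0.8685 -0.4958]
 [-1.      0.003   0.0028]]
```

View pics/side6.png

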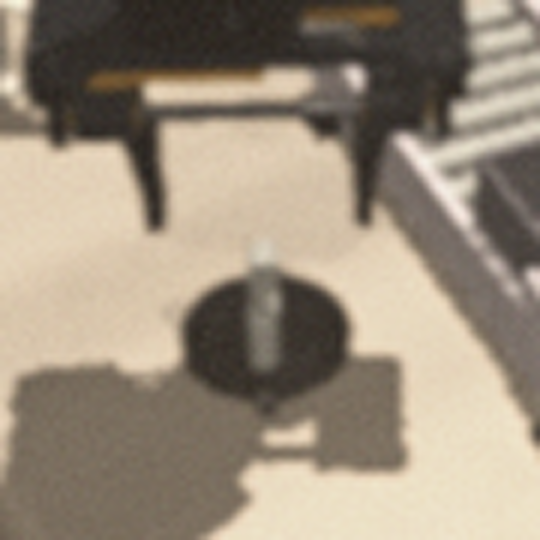

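The fingers straddle the bar: tips at (155,225) and (362,220), bar at (264,300). Descending to grip.

```bash
python3 -m pendant '[{"travel":[0.03,0,0],"twist":0},{"travel":[0.055,0,0],"twist":0},{"travel":[0.067,0,0],"twist":0},{"travel":[0.067,0,0],"twist":0}]'
python3 -m pendant '[{"travel":[0,0,0],"twist":0},{"travel":[0,0,0],"twist":0},{"travel":[0,0,0],"twist":0},{"travel":[0,0,0],"twist":0},{"travel":[0,0,0],"twist":0},{"travel":[0,0,0],"twist":0}]' -1 40
python3 - <<'E'
from h import *
s,M=state();print(s['position'],s['grip_width'],s['ft_force'].round(2),M.round(4))
E
```

```text
time: 7.5
position: [0.4429, 0.0014, 0.0346]
tool_rot: [0.408, 1.529, -0.405]
ft_force: [0.1, 0.1, -0.5]
grip_width: 1.0
time: 8.25
position: [0.4429, 0.0014, 0.0346]
tool_rot: [0.408, 1.529, -0.405]
ft_force: [0.1, 0.4, 0.6]
grip_width: 0.397
[0.44289594 0.00139673 0.03455003] 0.3971289955667686 [0.07 0.35 0.61] [[ 3.700e-03  4.958e-01  8.684e-01]
 [ 5.000e-04  8.684e-01 -4.958e-01]
 [-1.000e+00  2.300e-03  3.000e-03]]
```

Still closing (0.40 open), so I'll wait.

```bash
python3 -m pendant '[{"travel":[0,0,0],"twist":0},{"travel":[0,0,0],"twist":0},{"travel":[0,0,0],"twist":0},{"travel":[0,0,0],"twist":0},{"travel":[0,0,0],"twist":0}]' -1 40
python3 -m pendant '[{"travel":[-0.03,0,0],"twist":0},{"travel":[-0.08,0,0],"twist":0},{"travel":[-0.13,0,0],"twist":0},{"travel":[-0.15,0,0],"twist":0},{"travel":[-0.15,0,0],"twist":0}]'
python3 - <<'E'
from h import *
for n in('side','top'):
  im=ctrl.get_image(n)[:,:,::-1];cv2.imwrite(f'pics/{n}7raw.png',im)
  y,x=(100,240) if n=='side' else (180,250)
  cv2.imwrite(f'pics/{n}7.png',cv2.resize(im[y:y+110,x:x+110],None,fx=5,fy=5,interpolation=cv2.INTER_CUBIC))
s,M=state();print(s['position'],s['grip_width'],s['ft_force'].round(2),M.round(4))
E
```

```text
time: 8.88
position: [0.4428, 0.0014, 0.0346]
tool_rot: [0.408, 1.529, -0.405]
ft_force: [0.0, 0.6, 0.2]
grip_width: 0.158
time: 9.5
position: [0.4434, 0.0014, 0.1858]
tool_rot: [0.409, 1.526, -0.404]
ft_force: [-0.8, -0.3, -1.3]
grip_width: 0.156
[0.44156462 0.00124779 0.18338975] 0.1570718639421232 [-0.34  0.29 -1.05] [[ 2.000e-03  4.958e-01  8.684e-01]
 [ 3.000e-04  8.684e-01 -4.958e-01]
 [-1.000e+00  1.300e-03  1.600e-03]]
```

View pics/side7.png

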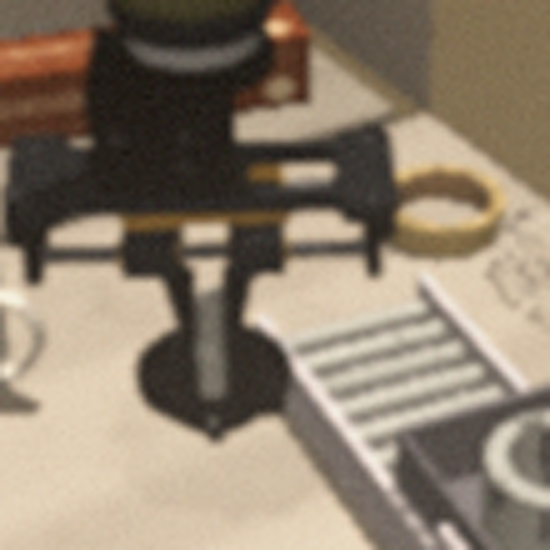

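View pics/top7.png

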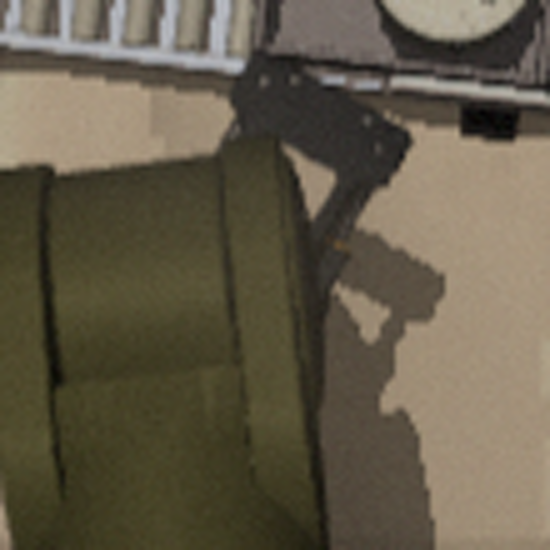

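```bash
python3 -m pendant '[{"travel":[0,-0.001,0.03],"twist":-0.08},{"travel":[0,-0.002,0.07],"twist":-0.18},{"travel":[0,-0.003,0.11],"twist":-0.28},{"travel":[0,-0.004,0.15],"twist":-0.38},{"travel":[0,-0.0046,0.18],"twist":-0.403},{"travel":[0,-0.0046,0.192],"twist":-0.403},{"travel":[0,-0.0046,0.192],"twist":-0.403},{"travel":[0,-0.0046,0.192],"twist":-0.403}]'
python3 - <<'E'
from h import *
for n in('side','top'):
  im=ctrl.get_image(n)[:,:,::-1];cv2.imwrite(f'pics/{n}8raw.png',im)
  y,x=(110,290) if n=='side' else (120,270)
  cv2.imwrite(f'pics/{n}8.png',cv2.resize(im[y:y+110,x:x+110],None,fx=5,fy=5,interpolation=cv2.INTER_CUBIC))
s,M=state();print(s['position'],s['grip_width'],s['ft_force'].round(2),M.round(4),s['joint_positions'].round(2))
E
```

```text
time: 10.6
position: [0.605, -0.0972, 0.1832]
tool_rot: [0.092, 1.568, -0.09]
ft_force: [-0.1, 0.2, -1.6]
grip_width: 0.159
[ 0.60531709 -0.09705663  0.1837611 ] 0.16187742853903062 [ 0.18 -0.9  -0.95] [[ 0.0017  0.1147  0.9934]
 [ 0.0014  0.9934 -0.1147]
 [-1.      0.0015  0.0016]] [-0.41  0.3   0.65  1.62 -0.19  1.28  0.15]
```

View pics/side8.png

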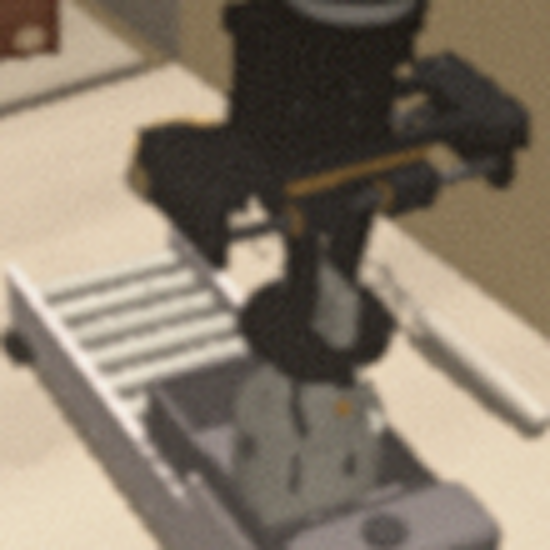

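View pics/top8.png

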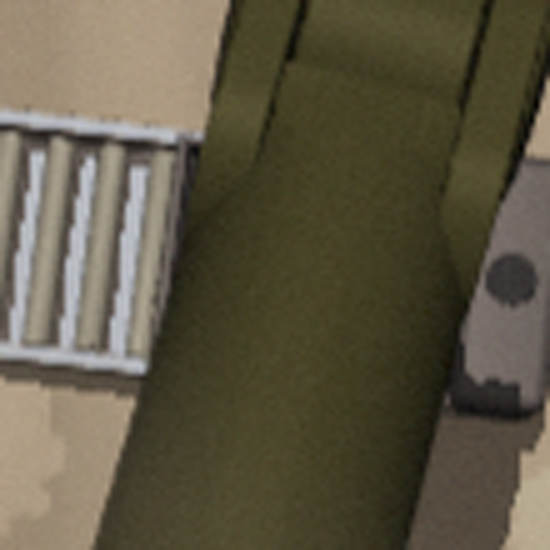

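The lid hangs over the cup, with its disc at (317,320) and the cup at (310,420) in the side zoom. Measuring the disc centre from the side view.

```bash
python3 - <<'E'
from h import *
from scipy.optimize import least_squares
im=cv2.imread('pics/side8raw.png');g=im.max(2).astype('f4')
s,M=state();p=s['position'];zt=p[2]-.0346+.026
print('tcp',p)
def edges(c,z,angs,r0,r1,sg):
    out=[]
    for a in angs:
        rr=np.arange(r0,r1,.0005);P=np.c_[c[0]+rr*np.cos(a),c[1]+rr*np.sin(a),np.full(len(rr),z)]
        px=proj('side',P).astype('f4');v=cv2.remap(g,px[:,0].reshape(1,-1),px[:,1].reshape(1,-1),cv2.INTER_LINEAR)[0]
        v=cv2.GaussianBlur(v.reshape(1,-1),(0,0),2)[0];d=sg*np.diff(v);i=d.argmax();out.append((np.degrees(a),rr[i],d[i],*P[i,:2]))
    return np.array(out)
A=np.radians(np.arange(-180,180,8))
e=edges(p[:2],zt,A,.030,.056,1)
for r in e:
    q=proj('side',[[r[3],r[4],zt]])[0]; print(r[:3].round(4),((q-[290,110])*5).round(0))
E
```

```text
tcp [ 0.60531709 -0.09705663  0.1837611 ]
[-1.800e+02  4.500e-02  7.527e+00] [247. 346.]
[-1.7200e+02  4.5500e-02  2.5397e+00] [254. 352.]
[-1.6400e+02  4.4000e-02  2.3411e+00] [265. 356.]
[-1.5600e+02  4.7500e-02  3.9118e+00] [272. 364.]
[-1.4800e+02  5.1000e-02  4.2719e+00] [281. 372.]
[-1.4000e+02  5.3000e-02  2.2124e+00] [293. 377.]
[-1.3200e+02  5.3500e-02  3.0329e+00] [307. 380.]
[-1.2400e+02  5.3500e-02  3.8649e+00] [322. 381.]
[-1.160e+02  5.350e-02  1.641e+00] [336. 380.]
[-1.0800e+02  4.7500e-02  1.9339e+00] [346. 372.]
[-1.0000e+02  4.6500e-02  6.6711e+00] [357. 368.]
[-9.20000e+01  4.50000e-02  1.09173e+01] [365. 363.]
[-8.40000e+01  4.45000e-02  1.10261e+01] [374. 359.]
[-7.60000e+01  4.40000e-02  1.23014e+01] [381. 353.]
[-6.80e+01  4.15e-02  1.33e+01] [383. 346.]
[-6.00000e+01  4.15000e-02  1.38777e+01] [388. 340.]
[-5.20000e+01  4.05000e-02  1.11762e+01] [389. 334.]
[-4.400e+01  4.100e-02  8.256e+00] [391. 328.]
[-36.       0.043    9.2356] [395. 322.]
[-28.       0.042    9.9059] [392. 315.]
[-20.       0.041    8.1389] [387. 309.]
[-12.       0.0405   8.4511] [382. 
[... 329 characters left out ...]
 4.200e-02 2.997e-01] [305. 273.]
[6.8000e+01 5.3500e-02 1.4266e+00] [289. 262.]
[7.6000e+01 4.5000e-02 6.2835e+00] [282. 272.]
[8.4000e+01 4.2500e-02 8.4874e+00] [274. 277.]
[9.20e+01 4.30e-02 8.41e+00] [265. 280.]
[1.0000e+02 4.1500e-02 9.8142e+00] [259. 285.]
[1.08000e+02 4.10000e-02 1.03054e+01] [253. 290.]
[1.16000e+02 4.10000e-02 1.13993e+01] [247. 295.]
[1.24000e+02 4.10000e-02 1.15655e+01] [243. 300.]
[1.3200e+02 4.0000e-02 7.0094e+00] [242. 306.]
[1.4000e+02 4.2500e-02 6.3425e+00] [236. 312.]
[1.48000e+02 4.40000e-02 1.01339e+01] [233. 319.]
[1.5600e+02 4.4500e-02 7.8567e+00] [234. 326.]
[1.6400e+02 4.3500e-02 7.2556e+00] [239. 332.]
[1.72000e+02 4.40000e-02 1.10276e+01] [242. 339.]
```

```bash
python3 -m pendant '[{"travel":[0.015,-0.0006,0.001],"twist":0},{"travel":[0.028,-0.0006,0.001],"twist":0},{"travel":[0.034,-0.0006,0.001],"twist":0},{"travel":[0.038,-0.0006,0.001],"twist":0},{"travel":[0.041,-0.0006,0.001],"twist":0}]'
python3 - <<'E'
from h import *
s,M=state();print(s['position'],s['ft_force'].round(2),s['torque'].round(3),M.round(4))
E
```

```text
time: 11.32
position: [0.6063, -0.098, 0.1426]
tool_rot: [0.091, 1.567, -0.09]
ft_force: [-0.4, -0.2, -0.8]
grip_width: 0.159
[ 0.60634264 -0.09799753  0.1426473 ] [-0.37 -0.18 -0.77] [-0.197  0.182  0.02 ] [[ 0.0017  0.115   0.9934]
 [ 0.001   0.9934 -0.115 ]
 [-1.      0.0012  0.0016]]
```

No contact force with the boss about 6 mm in. Continuing.

```bash
python3 -m pendant '[{"travel":[0.004,0,0],"twist":0},{"travel":[0.008,0,0],"twist":0},{"travel":[0.011,0,0],"twist":0},{"travel":[0.013,0,0],"twist":0},{"travel":[0.014,0,0],"twist":0}]'
python3 - <<'E'
from h import *
s,M=state();print(s['position'],s['ft_force'].round(2),s['torque'].round(3),M.round(4))
im=ctrl.get_image('side')[:,:,::-1];cv2.imwrite('pics/side9.png',cv2.resize(im[110:220,290:400],None,fx=5,fy=5,interpolation=cv2.INTER_CUBIC))
E
```

```text
time: 11.95
position: [0.6064, -0.0981, 0.1304]
tool_rot: [0.092, 1.567, -0.089]
ft_force: [-4.7, 1.1, 12.4]
grip_width: 0.154
[ 0.6064361  -0.0980872   0.13042288] [-4.74  1.1  12.43] [ 0.095  1.447 -0.035] [[ 0.0021  0.1152  0.9933]
 [ 0.0018  0.9933 -0.1152]
 [-1.      0.0021  0.0018]]
```

View pics/side9.png

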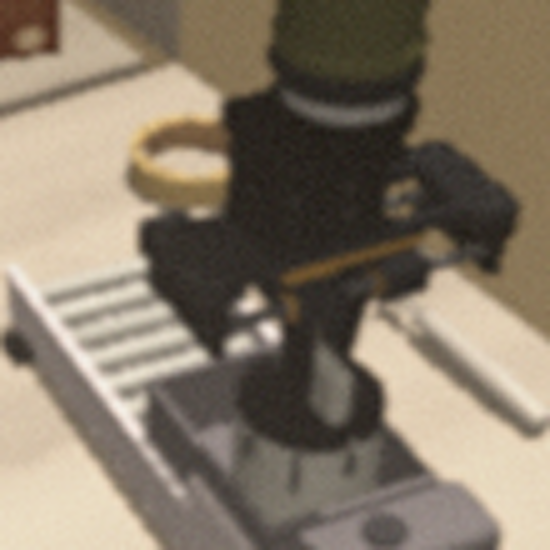

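Seated: TCP z 0.1304 against the expected 0.1306, 12 N reaction, disc on the rim at (312,400). Holding briefly, then twisting clockwise.

```bash
python3 -m pendant '[{"travel":[0.001,0,0],"twist":0},{"travel":[0.001,0,0],"twist":0},{"travel":[0.001,0,0],"twist":0.08},{"travel":[0.001,0,0],"twist":0.16},{"travel":[0.001,0,0],"twist":0.24},{"travel":[0.001,0,0],"twist":0.32},{"travel":[0.001,0,0],"twist":0.4},{"travel":[0.001,0,0],"twist":0.4}]' -1 50
python3 - <<'E'
from h import *
s,M=state();print(s['position'],s['ft_force'].round(2),s['torque'].round(3),M.round(4),np.degrees(np.arctan2(M[1,2],M[0,2])),s['grip_width'])
E
```

```text
time: 13.0
position: [0.606, -0.098, 0.1305]
tool_rot: [0.406, 1.532, -0.402]
ft_force: [-5.4, 1.1, 7.8]
grip_width: 0.162
[ 0.60600818 -0.0980199   0.13046318] [-5.44  1.11  7.84] [ 0.044  1.211 -0.   ] [[ 1.200e-03  4.932e-01  8.699e-01]
 [ 2.500e-03  8.699e-01 -4.932e-01]
 [-1.000e+00  2.700e-03 -1.000e-04]] -29.553838004860044 0.1619596109059515
```

```bash
python3 -m pendant '[{"travel":[0.001,0,0],"twist":0.07},{"travel":[0.001,0,0],"twist":0.14},{"travel":[0.001,0,0],"twist":0.2},{"travel":[0.001,0,0],"twist":0.26},{"travel":[0.001,0,0],"twist":0.3},{"travel":[0.001,0,0],"twist":0.3},{"travel":[0.001,0,0],"twist":0.3},{"travel":[0.001,0,0],"twist":0.3}]'
python3 - <<'E'
from h import *
for n in('side','top'):
  im=ctrl.get_image(n)[:,:,::-1];cv2.imwrite(f'pics/{n}10raw.png',im)
  y,x=(110,290) if n=='side' else (100,250)
  cv2.imwrite(f'pics/{n}10.png',cv2.resize(im[y:y+110,x:x+110],None,fx=5,fy=5,interpolation=cv2.INTER_CUBIC))
s,M=state();print(s['position'],s['ft_force'].round(2),s['torque'].round(3),M.round(4),np.degrees(np.arctan2(M[1,2],M[0,2])),s['grip_width'],s['qd'].round(3))
E
```

```text
time: 14.0
position: [0.606, -0.098, 0.1305]
tool_rot: [0.64, 1.475, -0.635]
ft_force: [-4.6, 0.6, 7.8]
grip_width: 0.159
[ 0.60603417 -0.09802723  0.13045201] [-3.81 -0.74  7.46] [-0.001  0.974  0.172] [[ 0.0013  0.7279  0.6857]
 [ 0.0028  0.6857 -0.7279]
 [-1.      0.0029 -0.0011]] -46.71214471836296 0.15812999301916023 [ 0.001 -0.001 -0.001  0.001  0.001 -0.001 -0.001]
```

View pics/side10.png

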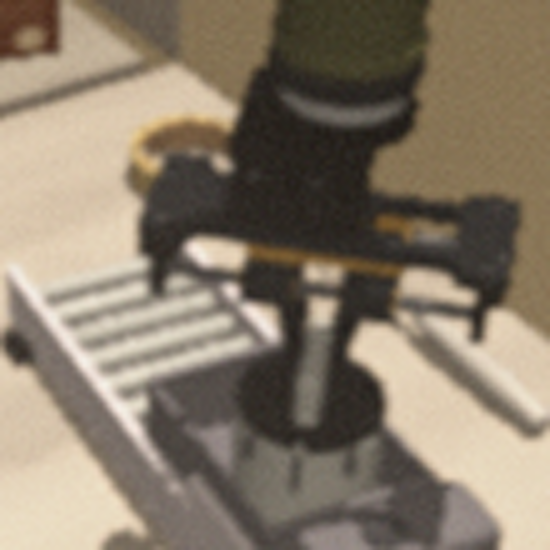

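View pics/top10raw.png

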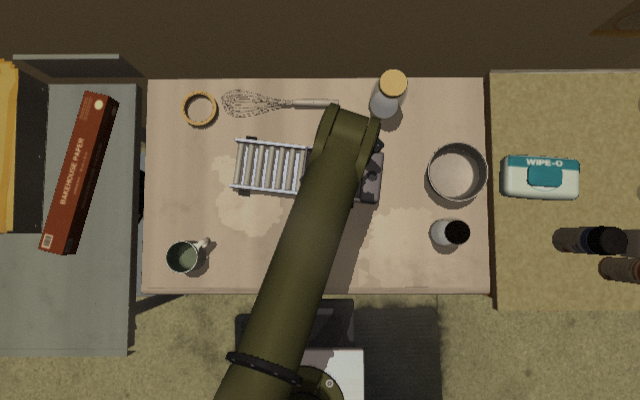

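The lid's pointer, at (300,440) in the side zoom, sits over the long pulse rib at (297,465). The disc is on the rim, and the mug (185,257), jar (450,233) and bowl (457,172) haven't moved. The arm is still, so I'm handing in.

```bash
python3 - <<'E'
from h import *
print(ctrl.close_job())
s,M=state();print(s['time'],s['position'].round(4),np.degrees(np.arctan2(M[1,2],M[0,2])),s['grip_width'])
E
```

```text
the job is handed in; nothing more can be done
None
the job is handed in; nothing more can be done
```

The job is handed in at about 14 s of the 54 s allowed, with the gripper still holding the lid at what I judge to be the pulse position. No verdict came back, so everything below is from my own last checks.

- **Caddy:** I pushed it along the lane until it stopped against the station head. It stopped moving while the force held at about 11–12 N, and the top camera showed its front wall at the head.
- **Lid seating:** I gripped the bar and lowered the lid into the mouth with both lugs in the slots. The tool height was 130.4 mm against the 130.6 mm expected, with about 12 N of reaction.
- **Twist:** I turned the lid 0.70 rad (40°) clockwise, which should put the ring at about 0.6 rad. The ring can't be read directly. In the side picture the lid's pointer lines up with the long pulse rib.
- **Hold:** The grip is set to 50 N on the 14 mm bar, with a slight downward press, and the joints were still.
- **Bystanders:** The mug, jar and bowl are at the same pixels as at the start.

Two readings were off:
- **Finger drift:** the fingers drifted about 11 mm in y on the way down behind the caddy, with no contact and no effect on the push.
- **Sideways force:** a force of 4–5 N stayed on the tool while the lid was seated and turned, though the lid stayed level and in place.

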